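# Start the wing bolt in the hub fixture

## Robot

A 6-joint arm with a two-finger parallel gripper is mounted at the origin on the work surface. World frame = base frame: x ahead of the robot, y to its left, z up, the work surface at z = 0. Lengths are in m, angles in rad, forces in N, time in s.
With the tool pointing down it reaches from about 0.425 to 1.125 m from the base axis. Payload 14.9 kg.
Tool frame: the origin (TCP) lies midway between the tips of the shut fingers; the grasp point (between the pads) lies 19 mm behind it; z points along the fingers, y is the line along which they close (so a half turn about z gives the same grasp; the last joint's range is limited). The gripper opens to 91 mm and grips with 3 to 60 N. Pads are 32 mm wide; open, the fingers measure 118 mm over their backs; the gripper's body (76 mm by 178 mm) begins 60 mm behind the grasp point.
Start: joints at [-0.033, 0.379, 1.734, -0, 1.028, -0.033], TCP at [0.7, -0, 0.214] pointing down, gripper open.
Joint ranges: [-2.77, 2.77], [-0.74, 2.19], [0, 2.66], [-1.06, 4.2], [0.31, 2.87], [-3.08, 3.08]. Speed limits (rad/s): [1.89, 1.89, 2.39, 3.14, 3.14, 3.14].

## Interface

Orientations are given as a unit quaternion [x, y, z, w].
In Python, from rig import r gives the robot as it stands.
- The arm moves only by the tool play_rows, never from a script. Its argument "moves" is a list that holds one entry, the list of rows, each a list of 7 numbers: the shift along the tool's x, y, z in m, then the turn, a rotation vector about the tool's x, y, z in degrees, then the finger opening in m, from 0 to 0.0912. A call has 1 to 10 rows; each row shifts and turns the commanded pose from where the row before left it, along the tool's axes as they then stand; what a row does not reach is not made up. A row lasts 1/10 s, in which the tool goes at most 50 mm and 8.59 degrees, less where a joint would pass 70% of its speed; a pose out of reach is approached as far as the arm can. A call with a gripper value outside its range is refused whole. The fingers move at their own pace and stop on an object; the grip force is fixed at half the most. Time passes only in rows, so rows that do not move let the fingers close. It gives the time, the measured TCP pose, the force, the opening and the grip force at its end, in the units of the state.
- r.observe(): the state, without advancing time (a new reading comes with each control period).
- r.snapshot(name): name is "scene" or "side" or "wrist"; returns (picture, depth): 384x512x3 uint8, blue, green, red; 384x512 float32, m along the optical axis (not along the pixel's ray), 0 where there is no reading.
- r.camera_params(name): a dict with "fx", "fy", "cx", "cy" (pixels), "distortion" ([k1, k2, p1, p2, k3] as OpenCV has them; the pictures are not rectified), "R" (3x3) and "t" (3): a world point X has camera coordinates R X + t; the wrist camera has in their place "T_tool_cam" (4x4, takes a point from camera to tool coordinates, whose origin is the TCP and whose axes are the flange's). Camera axes: x right, y down, z forward; pixel columns grow to the right and rows downward; lengths in m; the calibration is good to about 2 mm. A picture is of the moment at which its call begins: read the wrist's pose just before it. camera_params takes no time and is no camera call.
- r.job_done(): hands the job in; it is judged then, once.
Trained networks look in the newest picture that a camera, given by its name, has taken for a name from the list of things; names that differ only in an ending like _2 or _b are one class to them, and where a whole thing is asked for, a point or a joint stands for the part that bears it (a point fixed in the world has none). Each returns a list of dicts, best first, with "score" (0 to 1); they miss things now and then, are a little off and sometimes report something else, mostly with a low value. They report only what shows in the picture. A call takes as long as a camera call. They do not tell look-alikes from the thing itself.
- r.look_for(label, camera): "bbox" ([centre column, centre row, width, height] in pixels, round what is visible of it).
- r.place_of(label, camera): "at" ([row, column] in pixels: a listed point, or the origin of a listed thing).
The state is a dict: "clock": time; "qpos": joint angles; "qd": joint speeds; "effort": joint torques, N m; "eef_pos": TCP position; "tool_rot": TCP orientation; "ft_force": force on the tool from outside, world axes, zero at the start; "ft_torque": the same for the moment, N m; "finger_gap": finger opening in m; "gripper_force": force on a finger pad.
Only numpy, scipy, OpenCV 4.12 (cv2) and the standard library are available. Lean on these libraries where they do the work, as an engineer would, in place of code of your own. Each camera call takes 0.05 s, during which the arm holds its last target. There are 200 camera calls.

## Task

Start the wing bolt in the hub fixture's threaded boss without crossing the thread: turn it backward (counter-clockwise from above) until it drops off the lip of the thread, stop there, then screw it forward (clockwise) one full turn from where it dropped. Finish while still holding the bolt's head gripped between the fingers, at rest, so that it stays started, and leave the things lying around it alone.

Things in the scene. Friction and masses are not known exactly. Their poses are not given: they have to be found in the camera images.
- boss_mouth (a point): centre of the top face of the threaded boss, an upright aluminium cylinder 54 mm across, its top 62 mm above the bench, on a round hub flange (112 mm across, 26 mm high) on a dark steel base plate 190 x 150 x 12 mm (x, y) fixed to the bench. The bolt's axis is the vertical through this point. z up, x along the plate's long side.
- wing_bolt: steel wing bolt upright in the boss: its head is a bar 46 long, 18 thick, 34 mm high on a bare 17 mm shank. Origin: centre of the bar, on the axis, 50 mm above the boss mouth plus bolt_lift. x along the bar to its end with a 10 mm round nub, y across its thickness, z up. About 0.3 kg, turns lightly (0.03 N m). Free, it sinks by its weight; a firm grip can keep it from dropping until loosened or pushed down.
- bolt_turn (a joint): angle of the bolt, rad, growing clockwise seen from above (forward, screwing in), falling counter-clockwise (backward). Right-hand thread, one start. At first the end of the bolt's thread lies on top of the boss's first thread; the drop lies 0.8 to 2.8 rad further backward.
- bolt_lift (a joint): height of the bolt, m, growing upward; 0 when it lies on the lip of the boss's thread. Turning backward raises it slowly; past the lip it drops 8 mm, one pitch. From there each full turn forward sinks it 8 mm more, with about 1.5 mm of up-and-down play. Captive: it cannot rise more than 3 mm above 0.
- washer: bystander: loose flat steel washer, 34 mm across, 6 mm thick, on the base plate; origin under its centre
- socket: bystander: loose steel wrench socket, 24 mm across, 30 mm high, on the base plate; origin under its centre
- tape_wide: bystander: orange tape roll, 96 mm across, 48 mm high; origin under its centre
- tape_thin: bystander: yellow tape roll, 90 mm across, 26 mm high; origin under its centre
- filter_can: bystander: upright can, 66 mm across, 90 mm high; origin under its centre
- driver: bystander: screwdriver 200 mm long lying on the bench; origin under its middle, x towards the blade
- spacer: bystander: aluminium spacer ring 100 mm across, 22 mm high; origin under its centre
Things that resemble listed ones, but are neither listed nor needed, are in the scene too. Leave any orange or yellow look-alike of the part that bears boss_mouth alone.

How it is judged:
By the outcome, as a careful person would: the job done as asked, in the order asked, and still so for the second after the job is handed in, while the arm keeps its last pose, push and grip.
It also fails if it takes over 72 s, if anything falls off the work surface, if the arm or the gripper's body presses on something with over 40 N, if the wrist force passes 120 N, or if a joint passes its speed limit or range.

## Working session

There is one attempt and no reset: what is moved stays moved. The work goes in short steps, Python scripts to look and compute and a tool call to move; the robot and the scene stay as the last step left them, time stands still between calls to the robot, and variables do not carry over. Pictures are saved under pics/ and viewed, at most 10 in all, crops included, and the job is handed in when it is done.

Besides the shell and the picture viewer there is one more tool, called after "Call:" as name(argument=value, ...), one argument or row to a line, values as JSON. play_rows: Moves the arm, as the interface text tells. Its arguments: {"type":"object","properties":{"moves":{"type":"array","items":{"type":"array","items":{"type":"array","items":{"type":"number"}}}}},"required":["moves"]}

```bash
mkdir -p pics
cat > h.py <<'E'
from rig import r
import numpy as np, cv2
from scipy.spatial.transform import Rotation as Ro
def ray(cam,row,col,p=None):
    p=p or r.camera_params(cam)
    K=np.array([[p['fx'],0,p['cx']],[0,p['fy'],p['cy']],[0,0,1]])
    u=cv2.undistortPoints(np.array([[[col,row]]],float),K,np.array(p['distortion'],float))[0,0]
    d=np.array([u[0],u[1],1.])
    if cam=='wrist':
        s=r.observe();T=np.array(p['T_tool_cam']);Rt=Ro.from_quat(s['tool_rot']).as_matrix()
        return Rt@T[:3,:3]@d, Rt@T[:3,3]+np.array(s['eef_pos'])
    R=np.array(p['R']);t=np.array(p['t'])
    return R.T@d, -R.T@t
def at_z(cam,row,col,z):
    d,o=ray(cam,row,col); return o+d*(z-o[2])/d[2]
def at_d(cam,row,col,dep):
    d,o=ray(cam,row,col); return o+d*dep
E
python3 - <<'E'
from h import *
print(r.observe())
ims=[]
for c in ['scene','side','wrist']:
    im,d=r.snapshot(c); np.save(f'{c}.npy',d); cv2.imwrite(f'pics/{c}0.png',im)
    for l in ['boss_mouth','wing_bolt']:
        for q in r.place_of(l,c)[:4]:
            a=q['at'];i,j=int(a[0]),int(a[1]); dd=d[min(max(i,0),383),min(max(j,0),511)]
            print(c,l,round(q['score'],2),np.round(a,1),dd,'z-plane',np.round(at_z(c,*a,.062 if l=='boss_mouth' else .112),3),'depth',np.round(at_d(c,*a,dd),3))
E
```

```text
{'clock': 0.0, 'qpos': array([-3.32937542e-02,  3.79418132e-01,  1.73481554e+00,  1.23477255e-05,
        1.02847725e+00, -3.33050201e-02]), 'qd': array([-2.76689792e-04,  1.44949147e-03, -8.15962587e-04,  2.11484096e-04,
        8.21197073e-04,  6.44444411e-05]), 'effort': array([ 6.45993277e-04, -7.63727903e+01, -4.34372771e+01,  6.49972307e-02,
        4.23743343e-02, -1.55693674e-04]), 'eef_pos': array([6.99585796e-01, 1.53162127e-05, 2.13264345e-01]), 'tool_rot': array([ 7.07104943e-01,  7.07108398e-01, -3.78125280e-04, -4.11923123e-04]), 'ft_force': array([-0.52547599, -0.11242004, -0.01305937]), 'ft_torque': array([-0.00533873, -0.05296705, -0.04902241]), 'gripper_force': 0.0, 'finger_gap': 0.09125155390433604}
scene boss_mouth 0.76 [175.4 406.9] 1.2884611 z-plane [0.177 0.352 0.062] depth [0.178 0.352 0.062]
scene boss_mouth 0.75 [227.  244.3] 1.1213362 z-plane [0.597 0.045 0.062] depth [0.608 0.053 0.077]
scene boss_mouth 0.65 [170.3 285.3] 1.2904712 z-plane [0.338 0.029 0.062] depth [0.352 0.036 0.075]
scene boss_mouth 0.63 [115.4 225.1] 0.8248679 z-plane [ 0.181 -0.296  0.
[... 624 characters left out ...]

side boss_mouth 0.64 [290.2 181.9] 1.1342539 z-plane [ 0.184 -0.284  0.062] depth [ 0.185 -0.288  0.07 ]
side wing_bolt 0.73 [179.1 298.9] 1.3588777 z-plane [0.603 0.043 0.112] depth [0.602 0.039 0.116]
side wing_bolt 0.67 [187.9 299.6] 1.3936632 z-plane [0.596 0.003 0.112] depth [0.609 0.038 0.071]
side wing_bolt 0.61 [283.4 185.4] 1.105989 z-plane [ 0.2   -0.292  0.112] depth [ 0.199 -0.29   0.109]
side wing_bolt 0.56 [135.9 173.9] 1.4979374 z-plane [0.19  0.337 0.112] depth [0.191 0.329 0.119]
wrist boss_mouth 0.93 [137.6 165. ] 0.2959584 z-plane [0.604 0.049 0.062] depth [0.611 0.052 0.085]
wrist wing_bolt 0.98 [139.9 146.1] 0.255367 z-plane [0.601 0.052 0.112] depth [0.606 0.054 0.127]
```

Run:
```python
import cv2
a=cv2.imread('pics/scene0.png');b=cv2.imread('pics/side0.png')
cv2.imwrite('pics/m.png',cv2.resize(cv2.hconcat([a[100:300,180:480],b[100:340,120:420][:200]]),None,fx=1.33,fy=1.33))
cv2.imwrite('pics/w.png',cv2.imread('pics/wrist0.png'))
```

```text
(no output)
```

View pics/scene0.png

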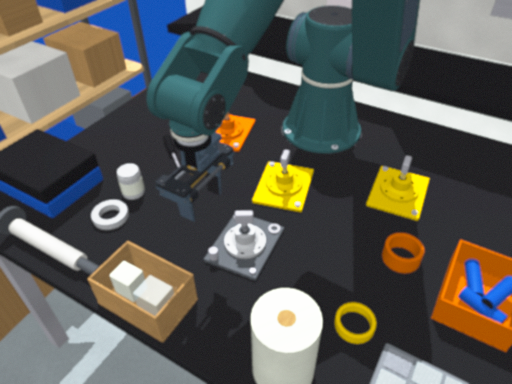

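View pics/wrist0.png

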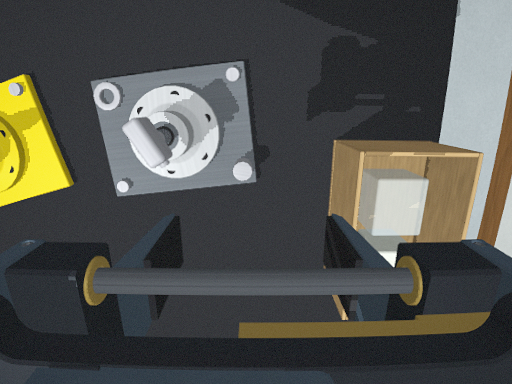

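View pics/m.png

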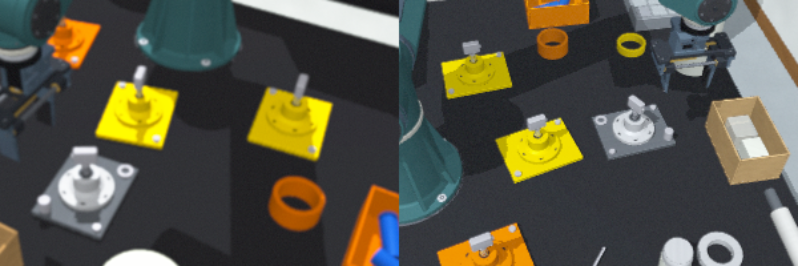

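Candidates for the hub fixture in the scene picture are grey (244,227), yellow (285,170), yellow (407,175) and orange (225,115). The grey one has the dark steel plate with washer and socket on it, so it is the fixture (wrist crop 90–260, 60–195). Next I measure the bar's pose from wrist depth and confirm it in an enlarged crop.

```bash
cat >> h.py <<'E'
def cloud(cam,d):
    p=r.camera_params(cam);K=np.array([[p['fx'],0,p['cx']],[0,p['fy'],p['cy']],[0,0,1]])
    v,u=np.mgrid[:384,:512];uv=np.stack([u.ravel(),v.ravel()],1).astype(float)[:,None]
    n=cv2.undistortPoints(uv,K,np.array(p['distortion'],float))[:,0]
    P=np.c_[n,np.ones(len(n))]*d.reshape(-1,1)
    if cam=='wrist':
        s=r.observe();T=np.array(p['T_tool_cam']);P=P@T[:3,:3].T+T[:3,3]
        return (P@Ro.from_quat(s['tool_rot']).as_matrix().T+s['eef_pos']).reshape(384,512,3)
    return ((P-np.array(p['t']))@np.array(p['R'])).reshape(384,512,3)
def top(P,c,zlo,zhi,rad=.05):
    m=(np.hypot(P[...,0]-c[0],P[...,1]-c[1])<rad)&(P[...,2]>zlo)&(P[...,2]<zhi)
    return P[m]
E
python3 - <<'E'
from h import *
P=cloud('wrist',np.load('wrist.npy'))
c=(.603,.049)
a=top(P,c,.1,.16,.05); print(np.percentile(a[:,2],[5,25,50,75,95,99]))
for lo in (.12,.124):
    a=top(P,c,lo,.14); (x,y),wh,an=cv2.minAreaRect((a[:,:2]*1000).astype(np.float32)); print(len(a),x,y,wh,an,a.mean(0))
    w,v=np.linalg.eigh(np.cov(a[:,:2].T)); print('long axis deg',np.degrees(np.arctan2(v[1,1],v[0,1])))
for nm,lo,hi,rd in (('boss',.055,.07,.04),('flange',.02,.032,.07),('plate',.008,.016,.13)):
    a=top(P,c,lo,hi,rd); print(nm,len(a),np.median(a[:,2]),cv2.minAreaRect((a[:,:2]*1000).astype(np.float32)),cv2.minEnclosingCircle((a[:,:2]*1000).astype(np.float32)))
im=cv2.imread('pics/wrist0.png')[60:210,80:270]
cv2.imwrite('pics/crop.png',cv2.resize(im,None,fx=4,fy=4,interpolation=3))
E
```

```text
[0.10480808 0.11907426 0.12656685 0.1275553  0.12840096 0.12895708]
1076 602.673828125 51.13155746459961 (19.002315521240234, 46.188724517822266) 32.02532958984375 [0.60417208 0.05183557 0.12668064]
long axis deg 122.0485806656321
974 603.1461791992188 51.11280822753906 (17.640426635742188, 45.64804458618164) 31.386024475097656 [0.60366936 0.0514139  0.12713009]
long axis deg 122.36463987915887
boss 1046 0.062366236923894994 ((612.4036865234375, 54.839683532714844), (33.86168670654297, 53.22955322265625), 22.166318893432617) ((604.3112182617188, 51.54277801513672), 26.63554573059082)
flange 3748 0.02539073763773765 ((603.3933715820312, 50.642913818359375), (109.94379425048828, 109.29644012451172), 89.1192855834961) ((602.4697265625, 51.38129806518555), 56.19048309326172)
plate 10122 0.012214936241718086 ((602.4722900390625, 50.962059020996094), (190.38885498046875, 150.6243133544922), 6.0692877769470215) ((602.59814453125, 51.55368423461914), 119.5414810180664)
```

View pics/crop.png

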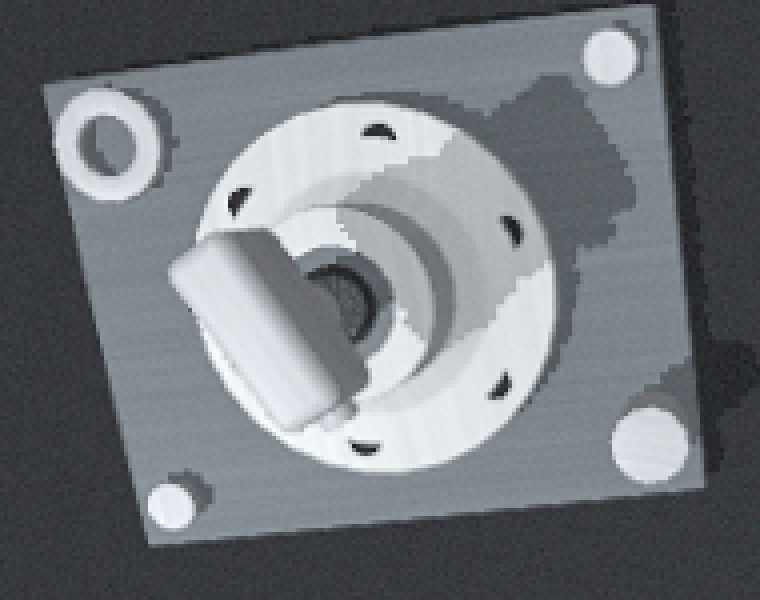

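The crop confirms it: grey plate, washer top left, socket bottom right, and the bar's nub at its lower-right end. The plate, flange and bar sizes and heights agree with the axis at (0.603, 0.051) and the bar at 122°. I'll approach with yaw −148°, which leaves the wrist room to turn counter-clockwise.

Call:
play_rows(
  moves=[
    [[0.017, -0.0322, 0, 0, 0, 0, 0.0912], [0.017, -0.0322, 0, 0, 0, 0, 0.0912], [0.0172, -0.0324, 0, 0, 0, 0, 0.0912], [0, 0, 0, 0, 0, 8.2, 0.0912], [0, 0, 0, 0, 0, 8.2, 0.0912], [0, 0, 0, 0, 0, 8.2, 0.0912], [0, 0, 0, 0, 0, 8.2, 0.0912], [0, 0, 0, 0, 0, 8.2, 0.0912], [0, 0, 0, 0, 0, 8.2, 0.0912], [0, 0, 0, 0, 0, 8.2, 0.0912]],
  ],
)

```text
clock: 1.45
eef_pos: [0.6032, 0.0512, 0.214]
tool_rot: [0.961, 0.278, 0.0, 0.0]
ft_force: [0.2, -0.1, -0.0]
finger_gap: 0.0912
gripper_force: 0.0
```

Call:
play_rows(
  moves=[
    [[0, 0, 0, 0, 0, 8.2, 0.0912], [0, 0, 0, 0, 0, 8.2, 0.0912], [0, 0, 0, 0, 0, 8.2, 0.0912], [0, 0, 0, 0, 0, 8.2, 0.0912], [0, 0, 0, 0, 0, 8.2, 0.0912], [0, 0, 0, 0, 0, 8.2, 0.0912], [0, 0, 0, 0, 0, 8.2, 0.0912], [0, 0, 0, 0, 0, 8.2, 0.0912], [0, 0, 0, 0, 0, 8.2, 0.0912], [0, 0, 0, 0, 0, 8.2, 0.0912]],
  ],
)

```text
clock: 2.45
eef_pos: [0.6032, 0.0512, 0.214]
tool_rot: [0.907, -0.421, 0.0, -0.0]
ft_force: [0.7, -0.2, -0.6]
finger_gap: 0.0911
gripper_force: 0.0
```

Call:
play_rows(
  moves=[
    [[0, 0, 0, 0, 0, 8.2, 0.0912], [0, 0, 0, 0, 0, 0, 0.0912], [0, 0, 0, 0, 0, 0, 0.0912]],
  ],
)

```text
clock: 2.75
eef_pos: [0.6032, 0.0512, 0.214]
tool_rot: [0.877, -0.48, 0.0, -0.0]
ft_force: [0.1, -0.0, 0.8]
finger_gap: 0.091
gripper_force: 0.0
```

```bash
cat >> h.py <<'E'
def st():
    s=r.observe();M=Ro.from_quat(s['tool_rot']).as_matrix()
    print('t',round(s['clock'],2),'pos',np.round(s['eef_pos'],4),'yaw',round(np.degrees(np.arctan2(M[1,1],M[0,1])),1),'tilt',np.round(M[:2,2],3),'q6',round(s['qpos'][5],3),'F',np.round(s['ft_force'],1),'T',np.round(s['ft_torque'],2),'gap',round(s['finger_gap'],4),s['gripper_force'])
    return s,M
E
python3 - <<'E'
from h import *
s,M=st()
print('shift to axis in tool',M.T@(np.array([.603,.0512,.093])-s['eef_pos']))
im,d=r.snapshot('wrist');P=cloud('wrist',d);c=(.603,.051)
a=top(P,c,.12,.14); print(len(a),cv2.minAreaRect((a[:,:2]*1000).astype(np.float32)),np.median(a[:,2]))
for lo,hi,rd in ((.055,.07,.04),(.02,.032,.07),(.008,.016,.13)):
    a=top(P,c,lo,hi,rd); print(len(a),cv2.minAreaRect((a[:,:2]*1000).astype(np.float32)),cv2.minEnclosingCircle((a[:,:2]*1000).astype(np.float32)))
E
```

```text
t 2.75 pos [0.6032 0.0512 0.214 ] yaw -147.4 tilt [0. 0.] q6 2.618 F [ 0.1 -0.   0.8] T [ 0.1   0.07 -0.04] gap 0.091 0.0
shift to axis in tool [-0.00013223  0.00019657  0.12095455]
922 ((603.2615966796875, 50.086204528808594), (17.972949981689453, 45.40526580810547), 32.18519592285156) 0.12702591886707598
1032 ((604.0305786132812, 48.94197082519531), (53.61566925048828, 50.64963912963867), 33.573158264160156) ((603.1864013671875, 50.250545501708984), 26.901975631713867)
3898 ((603.7388916015625, 49.99150466918945), (111.10551452636719, 109.15003204345703), 31.34666633605957) ((602.9425659179688, 50.560951232910156), 55.96784210205078)
9251 ((602.3907470703125, 50.764678955078125), (189.97618103027344, 150.4249267578125), 5.929701328277588) ((603.077880859375, 50.19399642944336), 119.36985778808594)
```

Call:
play_rows(
  moves=[
    [[0.0005, 0.0004, 0.03, 0, 0, 0, 0.0912], [0, 0, 0.03, 0, 0, 0, 0.0912], [0, 0, 0.03, 0, 0, 0, 0.0912], [0, 0, 0.03, 0, 0, 0, 0.06], [0, 0, 0, 0, 0, 0, 0.03], [0, 0, 0, 0, 0, 0, 0.017], [0, 0, 0, 0, 0, 0, 0.01], [0, 0, 0, 0, 0, 0, 0.01], [0, 0, 0, 0, 0, 0, 0.01], [0, 0, 0, 0, 0, 0, 0.01]],
  ],
)

```text
clock: 3.8
eef_pos: [0.6035, 0.0506, 0.0946]
tool_rot: [0.876, -0.482, 0.0, -0.0]
ft_force: [-0.0, -0.2, -0.3]
finger_gap: 0.038
gripper_force: 0.0
```

Call:
play_rows(
  moves=[
    [[0, 0, 0, 0, 0, 0, 0.01], [0, 0, 0, 0, 0, 0, 0.01], [0, 0, 0, 0, 0, 0, 0.01]],
  ],
)

```text
clock: 4.1
eef_pos: [0.6028, 0.0504, 0.0939]
tool_rot: [0.876, -0.482, -0.0, 0.0]
ft_force: [-1.1, -2.4, 3.4]
finger_gap: 0.0179
gripper_force: 30.0
```

```bash
python3 -c "
from h import *;st()"
```

```text
t 4.1 pos [0.6028 0.0504 0.0939] yaw -147.6 tilt [-0.001 -0.   ] q6 2.621 F [-1.1 -2.4  3.4] T [-0.28  0.43 -0.03] gap 0.0179 29.978371560573578
```

Gripped on the bar (17.9 mm, 30 N). Next: backward 40° (the drop is at least 46° away), then a small push down to learn the stiffness.

Call:
play_rows(
  moves=[
    [[0, 0, 0, 0, 0, -8, 0.01], [0, 0, 0, 0, 0, -8, 0.01], [0, 0, 0, 0, 0, -8, 0.01], [0, 0, 0, 0, 0, -8, 0.01], [0, 0, 0, 0, 0, -8, 0.01], [0, 0, 0, 0, 0, 0, 0.01], [0, 0, 0, 0, 0, 0, 0.01]],
  ],
)

```text
clock: 4.8
eef_pos: [0.6029, 0.0504, 0.0947]
tool_rot: [0.988, -0.153, -0.0, 0.0]
ft_force: [-8.7, -1.9, 16.2]
finger_gap: 0.0176
gripper_force: 30.0
```

Call:
play_rows(
  moves=[
    [[0, 0, 0.001, 0, 0, 0, 0.01], [0, 0, 0, 0, 0, 0, 0.01], [0, 0, 0, 0, 0, 0, 0.01]],
  ],
)

```text
clock: 5.1
eef_pos: [0.603, 0.0503, 0.0945]
tool_rot: [0.988, -0.153, -0.001, 0.0]
ft_force: [-13.6, -2.9, 30.1]
finger_gap: 0.018
gripper_force: 30.0
```

```bash
python3 -c "
from h import *;st()"
```

```text
t 5.1 pos [0.603  0.0503 0.0945] yaw -107.6 tilt [-0.001 -0.   ] q6 1.923 F [-13.6  -2.9  30.1] T [-0.72  2.8  -0.04] gap 0.018 30.015253722667694
```

Stiffness is about 17 N/mm, and the bolt rises as expected. I'll keep about 15 N of push and step back 8° per call; the force falling away will mark the drop.

Call:
play_rows(
  moves=[
    [[0, 0, -0.0009, 0, 0, -8, 0.01], [0, 0, 0, 0, 0, 0, 0.01], [0, 0, 0, 0, 0, 0, 0.01]],
  ],
)

```text
clock: 5.4
eef_pos: [0.6029, 0.0504, 0.0948]
tool_rot: [0.997, -0.083, -0.0, 0.0]
ft_force: [-9.4, -2.7, 20.1]
finger_gap: 0.0182
gripper_force: 30.0
```

Call:
play_rows(
  moves=[
    [[0, 0, -0.0003, 0, 0, -8, 0.01], [0, 0, 0, 0, 0, 0, 0.01], [0, 0, 0, 0, 0, 0, 0.01]],
  ],
)

```text
clock: 5.7
eef_pos: [0.6029, 0.0504, 0.0949]
tool_rot: [1.0, -0.014, -0.0, 0.0]
ft_force: [-8.8, -2.2, 17.1]
finger_gap: 0.0178
gripper_force: 30.0
```

Call:
play_rows(
  moves=[
    [[0, 0, -0.0002, 0, 0, -8, 0.01], [0, 0, 0, 0, 0, 0, 0.01], [0, 0, 0, 0, 0, 0, 0.01]],
  ],
)

```text
clock: 6.0
eef_pos: [0.6029, 0.0504, 0.0951]
tool_rot: [0.998, 0.056, -0.001, 0.0]
ft_force: [-8.4, -2.3, 15.2]
finger_gap: 0.0181
gripper_force: 30.0
```

Call:
play_rows(
  moves=[
    [[0, 0, -0.0002, 0, 0, -8, 0.01], [0, 0, 0, 0, 0, 0, 0.01], [0, 0, 0, 0, 0, 0, 0.01]],
  ],
)

```text
clock: 6.3
eef_pos: [0.6028, 0.0504, 0.0942]
tool_rot: [0.992, 0.124, -0.0, 0.0]
ft_force: [-3.0, -3.3, -1.0]
finger_gap: 0.0176
gripper_force: 30.0
```

The force has gone: the drop lies in this last 8°. I'll loosen so the bolt falls, follow it down and check with the cameras.

Call:
play_rows(
  moves=[
    [[0, 0, 0, 0, 0, 0, 0.024], [0, 0, 0, 0, 0, 0, 0.024], [0, 0, 0.007, 0, 0, 0, 0.024], [0, 0, 0, 0, 0, 0, 0.024]],
  ],
)

```text
clock: 6.7
eef_pos: [0.6027, 0.0506, 0.0866]
tool_rot: [0.992, 0.125, -0.0, -0.0]
ft_force: [-1.3, 0.4, -0.2]
finger_gap: 0.024
gripper_force: 0.0
```

Run:
```python
from h import *
st()
d0={'side':np.load('side.npy'),'scene':np.load('scene.npy')}
for n in ('side','scene','wrist'):
    im,d=r.snapshot(n); np.save(n+'1.npy',d); cv2.imwrite(f'pics/{n}1.png',im)
    P=cloud(n,d);a=top(P,(.603,.0505),.08,.14,.022);print(n,len(a),np.percentile(a[:,2],[50,75,90,97]))
    if n in d0:
        a=top(cloud(n,d0[n]),(.603,.0505),.08,.14,.022);print(' before',len(a),np.percentile(a[:,2],[50,75,90,97]))
    print(r.place_of('wing_bolt',n)[:2])
a=cv2.imread('pics/side1.png')[130:250,240:360];b=cv2.imread('pics/wrist1.png')
cv2.imwrite('pics/c1.png',cv2.hconcat([cv2.resize(a,(384,384),interpolation=3),cv2.resize(b,(400,384))]))
```

```text
t 6.7 pos [0.6027 0.0506 0.0866] yaw -75.6 tilt [-0.001  0.   ] q6 1.365 F [-1.3  0.4 -0.2] T [ 0.02  0.05 -0.01] gap 0.024 0.0
side 28 [0.11418175 0.11887091 0.12101785 0.12220288]
 before 105 [0.1209474  0.12482245 0.12641618 0.12897943]
[{'at': [136.9, 175.9], 'score': 0.7}, {'at': [191.4, 223.4], 'score': 0.52}]
scene 155 [0.11835265 0.1219384  0.13034348 0.13730652]
 before 231 [0.11830685 0.1255009  0.12733147 0.12843597]
[{'at': [164.4, 404.9], 'score': 0.73}, {'at': [219.6, 242.8], 'score': 0.69}]
wrist 2472 [0.12070621 0.12157365 0.12898382 0.13598242]
[{'at': [252.3, 251.9], 'score': 0.93}]
```

View pics/c1.png

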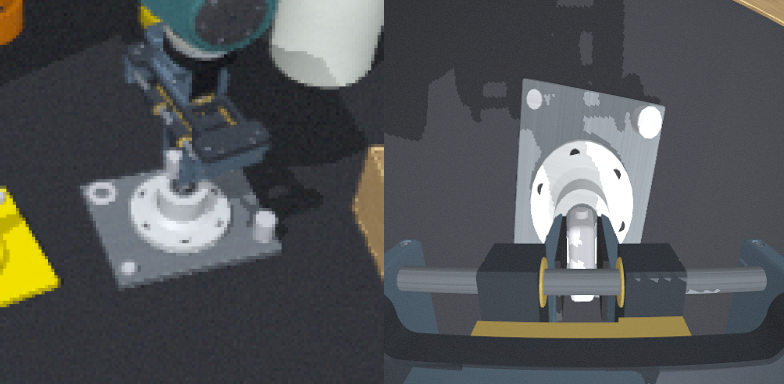

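The wrist view shows the bar between the loose fingers, with its top at 0.121 against 0.1286 before. That is the 8 mm drop, at yaw ≈ −79.6° (between −83.6° and −75.6°). Now forward about 364° from here, sinking 0.18 mm per 8°, with two regrasps.

Call:
play_rows(
  moves=[
    [[0, 0, 0.001, 0, 0, 0, 0.01], [0, 0, 0, 0, 0, 0, 0.01], [0, 0, 0, 0, 0, 0, 0.01], [0, 0, 0, 0, 0, 0, 0.01]],
  ],
)

```text
clock: 7.4
eef_pos: [0.6033, 0.0505, 0.0866]
tool_rot: [0.992, 0.125, 0.0, 0.0]
ft_force: [0.3, -1.9, 1.9]
finger_gap: 0.0179
gripper_force: 30.0
```

Call:
play_rows(
  moves=[
    [[0, 0, 0.0002, 0, 0, 8, 0.01], [0, 0, 0.0002, 0, 0, 8, 0.01], [0, 0, 0.0002, 0, 0, 8, 0.01], [0, 0, 0.0002, 0, 0, 8, 0.01], [0, 0, 0, 0, 0, 0, 0.01], [0, 0, 0, 0, 0, 0, 0.01]],
  ],
)

```text
clock: 8.0
eef_pos: [0.6033, 0.0502, 0.0859]
tool_rot: [0.988, -0.153, 0.0, 0.0]
ft_force: [0.0, -5.0, 3.3]
finger_gap: 0.0179
gripper_force: 30.0
```

```bash
python3 -c "
from h import *;st()"
```

```text
t 8.0 pos [0.6033 0.0502 0.0859] yaw -107.6 tilt [ 0.    -0.001] q6 1.923 F [ 0.  -5.   3.3] T [-1.13  0.08 -0.07] gap 0.0179 29.987634122371674
```

Call:
play_rows(
  moves=[
    [[0, 0, 0.0002, 0, 0, 8, 0.01], [0, 0, 0.0002, 0, 0, 8, 0.01], [0, 0, 0.0002, 0, 0, 8, 0.01], [0, 0, 0.0002, 0, 0, 8, 0.01], [0, 0, 0.0002, 0, 0, 8, 0.01], [0, 0, 0.0002, 0, 0, 8, 0.01], [0, 0, 0.0001, 0, 0, 8, 0.01], [0, 0, 0, 0, 0, 0, 0.01], [0, 0, 0, 0, 0, 0, 0.01]],
  ],
)

```text
clock: 8.9
eef_pos: [0.6028, 0.0498, 0.0845]
tool_rot: [0.801, -0.599, -0.0, 0.001]
ft_force: [-1.4, -9.1, 5.1]
finger_gap: 0.0179
gripper_force: 30.0
```

```bash
python3 -c "
from h import *;st()"
```

```text
t 8.9 pos [0.6028 0.0498 0.0845] yaw -163.6 tilt [-0.001 -0.001] q6 2.901 F [-1.4 -9.1  5.1] T [-1.8   0.63 -0.05] gap 0.0179 29.994543492794037
```

Call:
play_rows(
  moves=[
    [[0, 0, 0, 0, 0, 0, 0.07], [0, 0, 0, 0, 0, 0, 0.07], [0, 0, 0, 0, 0, 0, 0.07], [0, 0, 0, 0, 0, 0, 0.07], [0, 0, 0, 0, 0, 0, 0.07], [0, 0, 0, 0, 0, 0, 0.07]],
  ],
)

```text
clock: 9.5
eef_pos: [0.6031, 0.0506, 0.0844]
tool_rot: [0.801, -0.599, -0.0, 0.0]
ft_force: [-0.5, 0.0, -0.7]
finger_gap: 0.0634
gripper_force: 0.0
```

Call:
play_rows(
  moves=[
    [[0, 0, 0, 0, 0, -8, 0.07], [0, 0, 0, 0, 0, -8, 0.07], [0, 0, 0, 0, 0, -8, 0.07], [0, 0, 0, 0, 0, -8, 0.07], [0, 0, 0, 0, 0, -8, 0.07], [0, 0, 0, 0, 0, -8, 0.07], [0, 0, 0, 0, 0, -8, 0.07], [0, 0, 0, 0, 0, -8, 0.07], [0, 0, 0, 0, 0, -8, 0.07], [0, 0, 0, 0, 0, -8, 0.07]],
  ],
)

```text
clock: 10.5
eef_pos: [0.6031, 0.0506, 0.0844]
tool_rot: [0.998, 0.059, 0.0, -0.0]
ft_force: [-0.9, 0.5, 0.6]
finger_gap: 0.0698
gripper_force: 0.0
```

Call:
play_rows(
  moves=[
    [[0, 0, 0, 0, 0, -8, 0.07], [0, 0, 0, 0, 0, -8, 0.07], [0, 0, 0, 0, 0, -8, 0.07], [0, 0, 0, 0, 0, -8, 0.07], [0, 0, 0, 0, 0, -8, 0.07], [0, 0, 0, 0, 0, -8, 0.07], [0, 0, 0, 0, 0, -8, 0.07], [0, 0, 0, 0, 0, -8, 0.07], [0, 0, 0, 0, 0, -8, 0.07], [0, 0, 0, 0, 0, -8, 0.07]],
  ],
)

```text
clock: 11.5
eef_pos: [0.6031, 0.0506, 0.0844]
tool_rot: [0.727, 0.687, -0.0, -0.0]
ft_force: [0.7, -0.2, -0.0]
finger_gap: 0.0698
gripper_force: 0.0
```

Call:
play_rows(
  moves=[
    [[0, 0, 0, 0, 0, -8, 0.07], [0, 0, 0, 0, 0, -8, 0.07], [0, 0, 0, 0, 0, -4, 0.07], [0, 0, 0, 0, 0, 0, 0.07], [0, 0, 0, 0, 0, 0, 0.07]],
  ],
)

```text
clock: 12.0
eef_pos: [0.6031, 0.0506, 0.0844]
tool_rot: [0.6, 0.8, -0.0, -0.0]
ft_force: [-0.3, -0.3, -0.1]
finger_gap: 0.0699
gripper_force: 0.0
```

```bash
cat >> h.py <<'E'
def bar():
    s,M=st()
    im,d=r.snapshot('wrist');P=cloud('wrist',d)
    m=(np.hypot(P[...,0]-.603,P[...,1]-.0503)<.026)&(P[...,2]>.1)&(P[...,2]<.135)
    Q=(P[m]-s['eef_pos'])@M
    h=np.histogram(P[m][:,2],np.arange(.1,.136,.002));print(h[0])
    Q=Q[(np.abs(Q[:,1])<.022)]; z=s['eef_pos'][2]-Q[:,2]
    zt=np.percentile(z,60);Q=Q[np.abs(z-zt)<.003]
    (x,y),wh,an=cv2.minAreaRect((Q[:,:2]*1000).astype(np.float32));print('top z',zt,'tool-frame rect',x,y,wh,an)
    return im
E
python3 -c "
from h import *
cv2.imwrite('pics/w2.png',bar())"
```

```text
t 12.0 pos [0.6031 0.0506 0.0844] yaw 16.3 tilt [-0.  0.] q6 -0.239 F [-0.3 -0.3 -0.1] T [-0.   -0.03  0.  ] gap 0.0699 0.0
[  35   44   41   41   49   48   41  129  364 1145   46    0    0    0
    0    0    0]
top z 0.1186756331410314 tool-frame rect 1.1406841278076172 -0.4065408706665039 (17.745389938354492, 45.11128616333008) 89.23845672607422
```

View pics/w2.png

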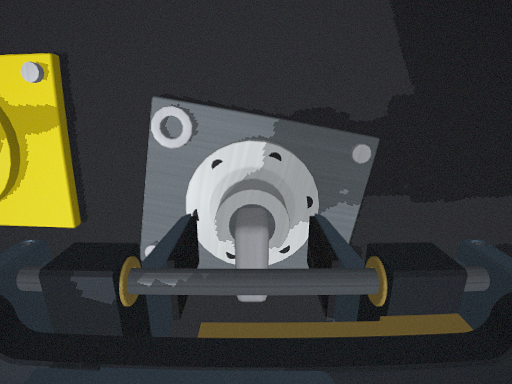

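Bar aligned between the open fingers (centre about col 252), top at 0.1187: it is threading in. Grip and go forward 180°.

Call:
play_rows(
  moves=[
    [[0, 0, 0.001, 0, 0, 0, 0.03], [0, 0, 0, 0, 0, 0, 0.01], [0, 0, 0, 0, 0, 0, 0.01], [0, 0, 0, 0, 0, 0, 0.01], [0, 0, 0, 0, 0, 0, 0.01], [0, 0, 0, 0, 0, 0, 0.01], [0, 0, 0, 0, 0, 0, 0.01], [0, 0, 0, 0, 0, 0, 0.01], [0, 0, 0, 0, 0, 0, 0.01]],
  ],
)

```text
clock: 12.95
eef_pos: [0.6028, 0.0505, 0.0834]
tool_rot: [0.599, 0.801, -0.0, -0.0]
ft_force: [-4.2, -1.2, 3.8]
finger_gap: 0.0177
gripper_force: 30.0
```

Call:
play_rows(
  moves=[
    [[0, 0, 0.0002, 0, 0, 8, 0.01], [0, 0, 0.0002, 0, 0, 8, 0.01], [0, 0, 0.0001, 0, 0, 8, 0.01], [0, 0, 0.0002, 0, 0, 8, 0.01], [0, 0, 0.0002, 0, 0, 8, 0.01], [0, 0, 0.0002, 0, 0, 8, 0.01], [0, 0, 0.0002, 0, 0, 8, 0.01], [0, 0, 0.0001, 0, 0, 8, 0.01], [0, 0, 0.0002, 0, 0, 8, 0.01], [0, 0, 0.0002, 0, 0, 8, 0.01]],
  ],
)

```text
clock: 13.95
eef_pos: [0.6029, 0.0503, 0.0816]
tool_rot: [0.974, 0.226, -0.0, 0.0]
ft_force: [-3.5, -3.0, 5.2]
finger_gap: 0.0178
gripper_force: 30.0
```

Call:
play_rows(
  moves=[
    [[0, 0, 0.0002, 0, 0, 8, 0.01], [0, 0, 0.0002, 0, 0, 8, 0.01], [0, 0, 0.0001, 0, 0, 8, 0.01], [0, 0, 0.0002, 0, 0, 8, 0.01], [0, 0, 0.0002, 0, 0, 8, 0.01], [0, 0, 0.0002, 0, 0, 8, 0.01], [0, 0, 0.0002, 0, 0, 8, 0.01], [0, 0, 0.0001, 0, 0, 8, 0.01], [0, 0, 0.0002, 0, 0, 8, 0.01], [0, 0, 0.0002, 0, 0, 8, 0.01]],
  ],
)

```text
clock: 14.95
eef_pos: [0.6027, 0.0502, 0.0798]
tool_rot: [0.891, -0.453, -0.0, 0.001]
ft_force: [-4.0, -4.8, 3.8]
finger_gap: 0.0176
gripper_force: 30.0
```

Call:
play_rows(
  moves=[
    [[0, 0, 0.0002, 0, 0, 8, 0.01], [0, 0, 0.0002, 0, 0, 8, 0.01], [0, 0, 0.0001, 0, 0, 4, 0.01], [0, 0, 0, 0, 0, 0, 0.01], [0, 0, 0, 0, 0, 0, 0.01]],
  ],
)

```text
clock: 15.45
eef_pos: [0.6027, 0.0502, 0.0793]
tool_rot: [0.801, -0.599, -0.0, 0.0]
ft_force: [-4.4, -3.5, 5.3]
finger_gap: 0.018
gripper_force: 30.0
```

```bash
python3 -c "
from h import *;st()"
```

```text
t 15.45 pos [0.6027 0.0502 0.0793] yaw -163.6 tilt [-0.001 -0.   ] q6 2.901 F [-4.4 -3.5  5.3] T [-0.73  1.09 -0.12] gap 0.018 30.001424252986908
```

Now 268° forward from where it was stopped. Regrasp a half turn back.

Call:
play_rows(
  moves=[
    [[0, 0, 0, 0, 0, 0, 0.07], [0, 0, 0, 0, 0, 0, 0.07], [0, 0, 0, 0, 0, 0, 0.07], [0, 0, 0, 0, 0, 0, 0.07], [0, 0, 0, 0, 0, 0, 0.07], [0, 0, 0, 0, 0, 0, 0.07]],
  ],
)

```text
clock: 16.05
eef_pos: [0.6032, 0.0506, 0.0793]
tool_rot: [0.801, -0.599, 0.0, -0.0]
ft_force: [0.0, 0.2, 0.4]
finger_gap: 0.0631
gripper_force: 0.0
```

Call:
play_rows(
  moves=[
    [[0, 0, 0, 0, 0, -8, 0.07], [0, 0, 0, 0, 0, -8, 0.07], [0, 0, 0, 0, 0, -8, 0.07], [0, 0, 0, 0, 0, -8, 0.07], [0, 0, 0, 0, 0, -8, 0.07], [0, 0, 0, 0, 0, -8, 0.07], [0, 0, 0, 0, 0, -8, 0.07], [0, 0, 0, 0, 0, -8, 0.07], [0, 0, 0, 0, 0, -8, 0.07], [0, 0, 0, 0, 0, -8, 0.07]],
  ],
)

```text
clock: 17.05
eef_pos: [0.6032, 0.0506, 0.0793]
tool_rot: [0.998, 0.059, 0.0, 0.0]
ft_force: [-0.2, 0.6, 0.5]
finger_gap: 0.0701
gripper_force: 0.0
```

Call:
play_rows(
  moves=[
    [[0, 0, 0, 0, 0, -8, 0.07], [0, 0, 0, 0, 0, -8, 0.07], [0, 0, 0, 0, 0, -8, 0.07], [0, 0, 0, 0, 0, -8, 0.07], [0, 0, 0, 0, 0, -8, 0.07], [0, 0, 0, 0, 0, -8, 0.07], [0, 0, 0, 0, 0, -8, 0.07], [0, 0, 0, 0, 0, -8, 0.07], [0, 0, 0, 0, 0, -8, 0.07], [0, 0, 0, 0, 0, -8, 0.07]],
  ],
)

```text
clock: 18.05
eef_pos: [0.6032, 0.0506, 0.0793]
tool_rot: [0.727, 0.687, 0.0, 0.0]
ft_force: [0.4, 0.0, 0.0]
finger_gap: 0.0702
gripper_force: 0.0
```

Call:
play_rows(
  moves=[
    [[0, 0, 0, 0, 0, -8, 0.07], [0, 0, 0, 0, 0, -8, 0.07], [0, 0, 0, 0, 0, -4, 0.07], [0, 0, 0, 0, 0, 0, 0.07], [0, 0, 0, 0, 0, 0, 0.07]],
  ],
)

```text
clock: 18.55
eef_pos: [0.6032, 0.0506, 0.0793]
tool_rot: [0.6, 0.8, 0.0, 0.0]
ft_force: [-0.1, 0.7, -0.0]
finger_gap: 0.0699
gripper_force: 0.0
```

```bash
python3 -c "
from h import *
bar()"
```

```text
t 18.55 pos [0.6032 0.0506 0.0793] yaw 16.3 tilt [0. 0.] q6 -0.239 F [-0.1  0.7 -0. ] T [ 0.03 -0.05 -0.01] gap 0.0699 0.0
[  49   80   48   47   48  135  356 1179   43    0    0    0    0    0
    0    0    0]
top z 0.11470582544638833 tool-frame rect 1.054779052734375 -0.4757814407348633 (17.656614303588867, 45.416114807128906) 89.09270477294922
```

It sank 4.0 mm in 180°, which is exactly the pitch. The last 96° now.

Call:
play_rows(
  moves=[
    [[0, 0, 0, 0, 0, 0, 0.03], [0, 0, 0, 0, 0, 0, 0.01], [0, 0, 0, 0, 0, 0, 0.01], [0, 0, 0, 0, 0, 0, 0.01], [0, 0, 0, 0, 0, 0, 0.01], [0, 0, 0, 0, 0, 0, 0.01], [0, 0, 0, 0, 0, 0, 0.01], [0, 0, 0, 0, 0, 0, 0.01], [0, 0, 0, 0, 0, 0, 0.01]],
  ],
)

```text
clock: 19.5
eef_pos: [0.6028, 0.0505, 0.0793]
tool_rot: [0.599, 0.801, -0.0, -0.0]
ft_force: [-3.4, -2.0, 3.5]
finger_gap: 0.0176
gripper_force: 30.0
```

Call:
play_rows(
  moves=[
    [[0, 0, 0.0002, 0, 0, 8, 0.01], [0, 0, 0.0002, 0, 0, 8, 0.01], [0, 0, 0.0001, 0, 0, 8, 0.01], [0, 0, 0.0002, 0, 0, 8, 0.01], [0, 0, 0.0002, 0, 0, 8, 0.01], [0, 0, 0.0002, 0, 0, 8, 0.01], [0, 0, 0.0002, 0, 0, 8, 0.01], [0, 0, 0.0001, 0, 0, 8, 0.01], [0, 0, 0.0002, 0, 0, 8, 0.01], [0, 0, 0.0002, 0, 0, 8, 0.01]],
  ],
)

```text
clock: 20.5
eef_pos: [0.6028, 0.0504, 0.0775]
tool_rot: [0.974, 0.226, -0.0, 0.0]
ft_force: [-4.9, -3.1, 6.0]
finger_gap: 0.0179
gripper_force: 30.0
```

Call:
play_rows(
  moves=[
    [[0, 0, 0.0002, 0, 0, 8, 0.01], [0, 0, 0.0002, 0, 0, 8, 0.01], [0, 0, 0, 0, 0, 0, 0.01], [0, 0, 0, 0, 0, 0, 0.01], [0, 0, 0, 0, 0, 0, 0.01], [0, 0, 0, 0, 0, 0, 0.01]],
  ],
)

```text
clock: 21.1
eef_pos: [0.6029, 0.0503, 0.0772]
tool_rot: [0.996, 0.091, -0.0, 0.0]
ft_force: [-3.0, -3.9, 4.7]
finger_gap: 0.0174
gripper_force: 30.0
```

```bash
python3 -c "
from h import *
cv2.imwrite('pics/w3.png',bar())"
```

```text
t 21.1 pos [0.6029 0.0503 0.0772] yaw -79.6 tilt [-0.001 -0.   ] q6 1.434 F [-3.  -3.9  4.7] T [-0.86  0.93 -0.12] gap 0.0174 30.0003182888031
[ 146  104  107  117  182  519 1192  125   74  111   90   72   89  109
  102   91  556]
top z 0.11369149101996795 tool-frame rect 1.8811073303222656 -4.859607696533203 (45.58976745605469, 36.45899200439453) 17.867942810058594
```

View pics/w3.png

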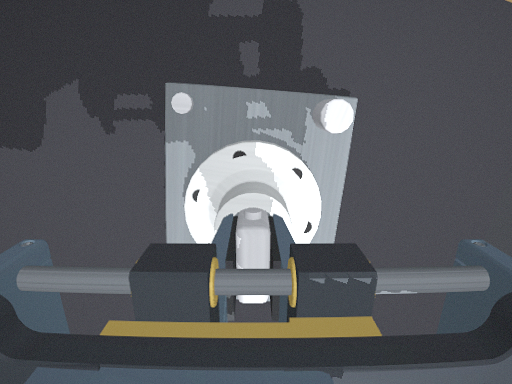

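The bar (col 252, nub end at row 213) sits firmly between the fingers. Its top is at about 0.113, which is 8 mm (one pitch) below where it dropped, and the arm is at rest. Handing in.

```bash
python3 -c "
from rig import r
print(r.job_done())"
```

```text
the job is handed in; nothing more can be done
None
```

I turned the wing bolt back 72° until it dropped off the lip (8 mm, one pitch), then screwed it forward one full turn (±4°); it sank 8 mm more, and I handed the job in at about 21 s with its head still gripped at 30 N (result not reported back).

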